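Roll the steel roller down the strip and stop it on the mark

ROBOT

A 6-joint arm with a two-finger parallel gripper is mounted at the origin on the work surface; the furniture and walls round the work are solid. World frame = base frame: x ahead of the robot, y to its left, z up, the work surface at z = 0. Lengths are in m, angles in degrees, forces in N, time in s.
With the tool pointing down it reaches from about 0.275 to 0.825 m from the base axis. Payload 5.2 kg.
Tool frame: the origin (TCP) lies at the centre of the arm's flange, where the gripper is bolted on; the fingertips stand 186 mm ahead of it and the grasp point (between the pads) lies 167 mm ahead of it; z points along the fingers, y is the direction in which the jaws open and shut (so a half turn about z gives the same grasp; the last joint's range is limited). The gripper opens to 93 mm and grips with 3 to 60 N. Pads are 15 mm wide; open, the fingers measure 128 mm over their backs; the gripper's body (75 mm by 188 mm) begins 65 mm behind the grasp point.
Start: joints at [55.76, 14.817, 87.949, -0, 77.235, -11.62], TCP at [0.212, 0.508, 0.405] pointing down, gripper open.
Joint ranges: [-179.93, 179.93], [-52.35, 119.4], [10.71, 147.94], [-69.91, 249.91], [12.55, 155.21], [-178.61, 178.61]. Speed limits (degrees/s): [147.25, 147.25, 180, 180, 180, 180].

INTERFACE

Orientations are given as [roll, pitch, yaw] about the fixed x, y, z axes, in that order (R = Rz(yaw) Ry(pitch) Rx(roll)).
In Python, from cell import get_state, snapshot, sign_off, spot_in, outline_of, tip_of gives the robot as it stands.
- The arm moves only by the tool drive_tool, never from a script. Its argument "targets" is a list of rows, each an object with "linear": the shift along the tool's x, y, z each as a share of 0.25 m, from -1 to 1, a list of three; "turn": the turn, a rotation vector about the tool's x, y, z each as a share of 90 degrees, from -1 to 1, a list of three; "gripper": the closure, from -1 (fully open) to 1 (shut). A call has 1 to 8 rows; each row is the pose to reach, as a shift and turn from the pose commanded when the call began, along the tool's axes at that moment; what a row does not reach only later rows make up. A row lasts 1/10 s, in which the tool goes at most 50 mm and 8.59 degrees, less where a joint would pass 70% of its speed; a pose out of reach is approached as far as the arm can. A call with a number of a shift or a turn outside -1 to 1 is refused whole. A call with a gripper value outside its range is refused whole. The fingers move at their own pace and stop on an object; the grip force is fixed at half the most. Time passes only in rows, so rows that repeat a pose let the fingers close. It gives the time, the measured TCP pose, the force and the opening at its end, in the units of the state.
- get_state(): the state, without advancing time (a new reading comes with each control period).
- snapshot(name): name is "scene" or "top" or "wrist"; returns a dict with "image" (420x560x3 uint8, red, green, blue), "fx", "fy", "cx", "cy" (pixels), "eye" and "rotation" of the camera in the world. Camera axes: x right, y down, z forward; pixel columns grow to the right and rows downward; lengths in m; the calibration is good to about 2 mm. A picture is of the moment at which its call begins. There is no depth.
- sign_off(): hands the job in, once; it reports no verdict.
Trained networks look in a picture, given as the dict that the camera call returned (one of the last four; its "shot" number tells which), for a name from the list of things; names that differ only in an ending like _2 or _b are one class to them, and where a whole thing is asked for, a point or a joint stands for the part that bears it (a point fixed in the world has none). Each returns a list of dicts, best first, with "conf" (0 to 1); they miss things now and then, are a little off and sometimes report something else, mostly with a low value. They report only what shows in the picture. A call takes as long as a camera call. They do not tell look-alikes from the thing itself.
- spot_in(query, picture): "rect" ([left, top, right, bottom] in pixels, round what is visible of it).
- outline_of(query, picture): "pixels" (420x560 bool, what is visible of it) and "rect" ([left, top, right, bottom] in pixels, round what is visible of it).
- tip_of(query, picture): "location" ([row, column] in pixels: a listed point, or the origin of a listed thing).
The state is a dict: "time": time; "joints": joint angles; "qvel": joint speeds; "tau": joint torques, N m; "tool_pos": TCP position; "tcp_rot": TCP orientation; "force": force on the tool from outside, world axes, zero at the start; "ft_torque": the same for the moment, N m; "opening": opening from 0.0 (shut) to 1.0 (fully open).
Only numpy, scipy, OpenCV 4.12 (cv2) and the standard library are available. Lean on these libraries where they do the work, as an engineer would, in place of code of your own. Each camera call takes 0.05 s, during which the arm holds its last target. There are 200 camera calls.

TASK

Bond the brass strip on the bed plate: pick up the wooden rolling board by its rib, lay it level on top of the steel roller and, pressing down by feel with a steady 10 to 15 N (never more than 25 N) because its worn sole is uneven, roll the roller under the board along the plate until it rests on the line between the two pointer clips. Do not touch the roller with the fingers, lift it or let it run away, and roll it in one stroke without letting up until it is on the mark. Then take the board off and lay it on its sole on the bench in front of the bed plate, leaving the roller still on the mark and the other things where they are.

Things in the scene. Friction and masses are not known exactly. Their poses are not given: they have to be found in the camera images.
- bed: fixed flat grey plate, 110 x 320 x 14 mm, screwed to the bench, a brass strip along its middle. Origin at the centre of its underside, on the bench; x is its short and y its long direction (the rolling direction, either way); its top is 14 mm above the origin.
- mark: the mark: a fine dark line across the bed plate between two small steel pointer clips fixed on the plate's long edges. Origin on the line, at its middle, on the plate's top face; x runs along the line, y along the plate's long direction. The clips stand 4 mm above the plate and their tips are 84 mm apart.
- roller: loose solid steel cylinder, 32 mm diameter, 70 mm long, about 0.4 kg, lying across the bed plate 60 to 110 mm from the mark, on either side. Origin at its centre (16 mm above the plate); x is its axis; y and z turn as it rolls. Under the board it travels about half as far as the board. Left still, it stays. Contacts are hard: a millimetre too deep can exceed 25 N.
- board: loose wooden rolling board, 60 x 180 x 14 mm, about 0.2 kg, with an upright rib across its middle to hold it by. Origin at the centre of its underside, level with its two ends, on which it stands; y is its long direction, z up. Between the ends the sole is worn into uneven hollows up to 4 mm deep. The rib runs along x, 60 mm long, 18 mm thick (along y), from 14 to 50 mm above the origin.
- spool_brass: bystander: small spool of brass wire, 46 mm across, 26 mm high; origin under its centre; leave it alone
- spool_thread: bystander: small spool of thread, 36 mm across, 40 mm high; origin under its centre; leave it alone
- tin_1: bystander: round aluminium tin, 51 mm across, 22 mm high; origin under its centre; leave it alone
- flux_pot: bystander: small round pot, 64 mm across, 36 mm high; origin under its centre; leave it alone
Not all that is in view belongs to the job. Of the things shaped like the board, the wooden one is meant. Leave any purple look-alike of the roller alone.

How it is judged (in metres and radians):
On the way, in this order (a step that is already met when the one before it is completed fails the run):
1. the board presses on the roller with more than 4 N before the roller has rolled 20 mm (contact force between board and roller above 4 N and distance of roller from where it was at the start of the episode below 0.02 m), for 0.2 s.
2. the roller is still pressed with more than 4 N when it is under way (25 mm or more from its start, 10 mm or more from the mark) (contact force between board and roller above 4 N and distance of roller from where it was at the start of the episode above 0.025 m and horizontal distance between roller and mark above 0.01 m), for 0.2 s.
3. the roller is still pressed with more than 4 N when it arrives within 10 mm of the mark (contact force between board and roller above 4 N and horizontal distance between roller and mark below 0.01 m), for 0.2 s.
At the end, for the whole second after the job is handed in: The roller lies still on the plate with its axis within 5 mm of the mark line, within 12 mm of its middle lengthways and square to the plate within 0.12 rad; the board lies flat and still on the bench, right side up, in front of the bed plate (on the robot's side) (y of roller in the frame of mark between -0.005 and 0.005 m and x of roller in the frame of mark between -0.012 and 0.012 m and z of roller in the frame of mark below 0.019 m and angle between the x axis of roller and the x axis of mark, either way round below 0.12 rad and linear speed of each of roller, board below 0.01 m/s and height (world z) of board below 0.006 m and angle between board's own z axis and vertical below 0.08 rad and x of board in the frame of bed below -0.07 m); the robot touches nothing.
It fails at once if the board presses the roller with more than 25 N (contact force between board and roller above 25 N).
It fails at once if the board lets up on the roller (under 1 N) under way, more than 15 mm from its start and from the mark (contact force between board and roller below 1 N and distance of roller from where it was at the start of the episode above 0.015 m and horizontal distance between roller and mark above 0.015 m).
It fails at once if the fingers touch the roller (contact force between the fingers and roller above 0.3 N).
It fails at once if the roller is lifted, falls off the plate or runs away (faster than 0.2 m/s) (z of roller in the frame of bed above 0.036 m or z of roller in the frame of bed below 0.024 m or linear speed of roller above 0.2 m/s).
It fails at once if the other loose things are disturbed (distance of any of spool_brass, spool_thread, tin_1, flux_pot from where it was at the start of the episode above 0.02 m).
It also fails if it takes over 72 s, if anything falls off the work surface, if the arm or the gripper's body presses on something with over 40 N, if the wrist force passes 120 N, or if a joint passes its speed limit or range.

## Working session

There is one attempt and no reset: what is moved stays moved. The work goes in short steps, Python scripts to look and compute and a tool call to move; the robot and the scene stay as the last step left them, time stands still between calls to the robot, and variables do not carry over. Pictures are saved under pics/ and viewed, about 8 in all and at most 12, crops included, and the job is handed in when it is done.

Besides the shell and the picture viewer there is one more tool, called after "Emit:" as name([rows], argument=value, ...), one row to a line, values as JSON. drive_tool: Moves the arm, as the interface text tells. Shift numbers are shares of 0.25 m and turn numbers shares of 90 degrees, none past 1 either way. Its arguments: {"type":"object","properties":{"targets":{"type":"array","items":{"type":"object","properties":{"linear":{"type":"array","items":{"type":"number","minimum":-1,"maximum":1}},"turn":{"type":"array","items":{"type":"number","minimum":-1,"maximum":1}},"gripper":{"type":"number"}}}}},"required":["targets"]}

```bash
mkdir -p pics; ls; cat > h.py <<'E'
import numpy as np, cv2
from cell import *
def ray(s,u,v):
    d=np.array(s["rotation"])@np.array([(u-s["cx"])/s["fx"],(v-s["cy"])/s["fy"],1.]); return np.array(s["eye"]),d
def at_z(s,u,v,z):
    e,d=ray(s,u,v); return e+d*(z-e[2])/d[2]
def proj(s,p):
    c=np.array(s["rotation"]).T@(np.array(p)-np.array(s["eye"])); return np.array([s["cx"]+s["fx"]*c[0]/c[2], s["cy"]+s["fy"]*c[1]/c[2]])
def save(n,s): cv2.imwrite("pics/"+n+".png",cv2.cvtColor(s["image"],cv2.COLOR_RGB2BGR))
E
python3 - <<'E'
from h import *
print(get_state())
a=snapshot("top");b=snapshot("scene");
im=np.vstack([a["image"],b["image"]])
for n,s in(("top",a),("scene",b)):
    save(n+"0",s); print(n,np.round(s["eye"],3),np.round(s["rotation"],3).tolist(),s["fx"],s["cx"],s["cy"])
for q in["bed","mark","roller","board","spool_brass","spool_thread","tin_1","flux_pot"]:
    print(q,[(np.round(x["rect"]).tolist(),round(x["conf"],2)) for x in spot_in(q,a)],[(np.round(x["location"]).tolist(),round(x["conf"],2)) for x in tip_of(q,a)])
E
```

```text
pics
{'time': 0.0, 'joints': array([ 5.57599611e+01,  1.48601521e+01,  8.80111007e+01,  1.21600877e-03,
        7.72367087e+01, -1.16189237e+01]), 'qvel': array([-0.03494574,  0.05804323,  0.02021202,  0.01379114, -0.0744568 ,
       -0.05014216]), 'tau': array([ 1.43589136e-04, -4.37306392e+01, -2.84010619e+01,  7.19023892e-02,
        4.12711187e-02, -1.55525790e-04]), 'tool_pos': array([0.2113931 , 0.5075164 , 0.40390886]), 'tcp_rot': array([-1.79894490e+02, -2.29047526e-02,  1.57378594e+02]), 'force': array([-0.78824354, -0.14130118,  0.7437124 ]), 'ft_torque': array([ 0.05079862,  0.00623883, -0.04787451]), 'opening': 1.0009970000619082}
top [ 0.299 -0.048  1.469] [-173.795, -0.55, -88.836] 534.471317313095 289.1538854163251 208.16871917845762
scene [-0.217 -0.695  0.583] [-118.893, 1.134, -46.566] 443.33193774111373 283.01210318563193 212.56706679255666
bed [([228.0, 139.0, 344.0, 182.0], 0.77)] [([162.0, 286.0], 0.58)]
mark [([178.0, 114.0, 194.0, 127.0], 0.68), ([299.0, 136.0, 306.0, 182.0], 0.6)] [([158.0, 286.0], 0.29)]
roller [([261.0, 144.0, 276.0, 170.0], 0.74), ([292.0, 202.0, 320.0, 225.0], 0.54)] [([157.0, 269.0], 0.83), ([213.0, 307.0], 0.65)]
board [([264.0, 142.0, 276.0, 170.0], 0.71), ([203.0, 203.0, 272.0, 226.0], 0.61), ([334.0, 259.0, 385.0, 328.0], 0.58)] [([292.0, 357.0], 0.88), ([214.0, 237.0], 0.68)]
spool_brass [([166.0, 219.0, 186.0, 236.0], 0.73)] [([230.0, 175.0], 0.64)]
spool_thread [([352.0, 215.0, 366.0, 225.0], 0.64)] [([220.0, 357.0], 0.68)]
tin_1 [([180.0, 112.0, 193.0, 124.0], 0.78)] [([120.0, 186.0], 0.6), ([137.0, 391.0], 0.33)]
flux_pot [([383.0, 123.0, 407.0, 149.0], 0.65)] [([136.0, 391.0], 0.89)]
```

View pics/top0.png

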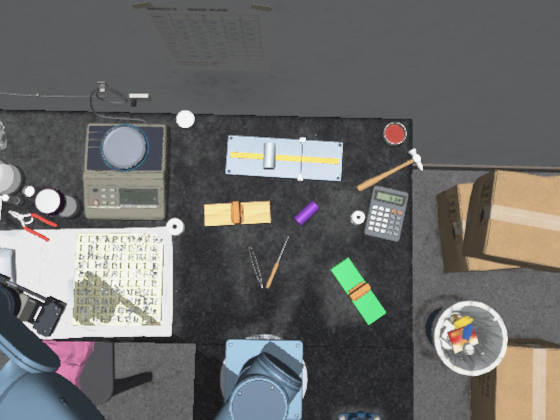

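View pics/scene0.png

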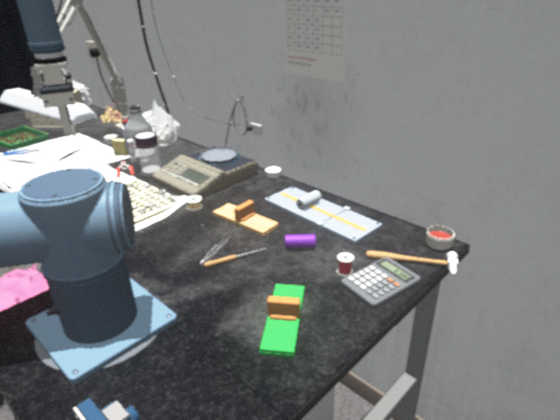

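The top view shows the wooden board at (237,213) and its green look-alike at (357,292). The steel roller is on the plate at (269,156), with the purple look-alike at (307,213). The mark line is at column 302. The scene view shows the same layout.

```bash
cat >> h.py <<'E'
from scipy.spatial.transform import Rotation as Ro
def Rm(r):
    r=np.array(r); return r if r.shape==(3,3) else Ro.from_euler("xyz",r,degrees=True).as_matrix()
_snap=snapshot
def snapshot(n):
    s=_snap(n); return s
def ray(s,u,v):
    d=Rm(s["rotation"])@np.array([(u-s["cx"])/s["fx"],(v-s["cy"])/s["fy"],1.]); return np.array(s["eye"]),d
def proj(s,p):
    c=Rm(s["rotation"]).T@(np.array(p)-np.array(s["eye"])); return np.array([s["cx"]+s["fx"]*c[0]/c[2], s["cy"]+s["fy"]*c[1]/c[2]])
E
python3 - <<'E'
from h import *
s=snapshot("top")
for n,u,v,z in[("bedTL",228,136,.014),("bedTR",343,142,.014),("bedBR",341,182,.014),("bedBL",226,175,.014),("roller",269,155.5,.046),("markT",302.5,138,.014),("markB",301,179,.014),("boardTL",204,203.5,.014),("boardTR",270.5,202,.014),("boardBR",271,223,.014),("boardBL",205,226.5,.014),("ribT",236,203,.05),("ribB",237.5,223,.05),("purple",307,213,.03)]:
    print(n,np.round(at_z(s,u,v,z),4))
# fine: rectangles by contour
im=cv2.cvtColor(s["image"],cv2.COLOR_RGB2HSV)
for q in("bed","board","roller"):
    for o in outline_of(q,s):
        m=o["pixels"].astype(np.uint8); c=max(cv2.findContours(m,0,1)[0],key=cv2.contourArea)
        print(q,round(o["conf"],2),cv2.minAreaRect(c))
im=cv2.resize(s["image"][125:240,160:420],None,fx=3,fy=3,interpolation=cv2.INTER_CUBIC)
cv2.imwrite("pics/crop1.png",im[:,:,::-1])
w=snapshot("wrist"); R=Rm(get_state()["tcp_rot"]); 
print("wrist cam in tool", R.T@(np.array(w["eye"])-get_state()["tool_pos"]), (R.T@Rm(w["rotation"])).round(3), w["fx"],w["cx"],w["cy"])
E
```

```text
bedTL [0.655  0.1154 0.014 ]
bedTR [ 0.6453 -0.2042  0.014 ]
bedBR [ 0.5328 -0.1997  0.014 ]
bedBL [0.5453 0.1174 0.014 ]
roller [ 0.5959 -0.0007  0.046 ]
markT [ 0.6541 -0.0915  0.014 ]
markB [ 0.5387 -0.0894  0.014 ]
boardTL [0.4651 0.1749 0.014 ]
boardTR [ 0.4731 -0.0069  0.014 ]
boardBR [ 0.4154 -0.0097  0.014 ]
boardBL [0.4021 0.1698 0.014 ]
ribT [0.4641 0.0841 0.05  ]
ribB [0.4107 0.0785 0.05  ]
purple [ 0.4433 -0.1068  0.03  ]
bed 0.91 ((284.344970703125, 158.25071716308594), (117.54859924316406, 41.58521270751953), 3.4336302280426025)
bed 0.23 ((269.0, 156.0), (26.0, 10.0), 90.0)
board 0.94 ((358.3389587402344, 290.4564208984375), (68.06531524658203, 24.255861282348633), 55.3758430480957)
board 0.71 ((236.86451721191406, 213.4504852294922), (24.953144073486328, 66.68971252441406), 87.45519256591797)
roller 0.83 ((269.5, 156.0), (26.0, 11.0), 90.0)
roller 0.53 ((306.7479553222656, 213.3054962158203), (10.782533645629883, 26.328224182128906), 47.121097564697266)
roller 0.39 ((237.2606201171875, 213.2119598388672), (22.621742248535156, 65.91765594482422), 87.1375961303711)
wrist cam in tool [0.07470874 0.00188021 0.02095241] [[-0.    -0.963 -0.269]
 [ 1.    -0.     0.   ]
 [-0.    -0.269  0.963]] 353.9886629980427 284.4671764774499 210.95106042732394
```

View pics/crop1.png

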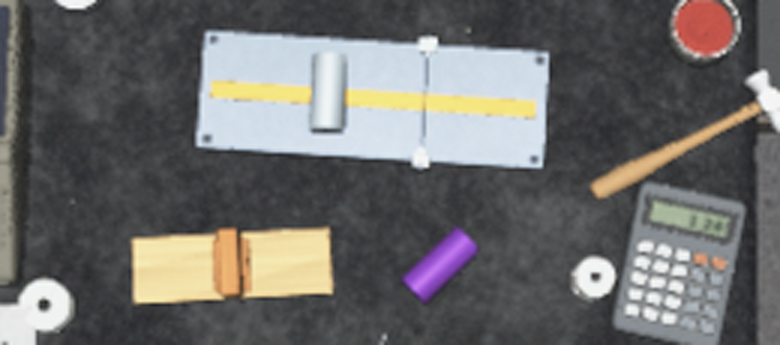

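Of the two board-shaped things, the tan wooden one at (237,213) is the board and the green one at (357,292) is the look-alike. The crop confirms the wooden one, with its brown rib across the middle. The steel roller is on the plate, and the purple one lies on the bench. I'll move in for a closer wrist view.

Emit:
drive_tool([
  {"linear":[-0.79,-0.71,0.09],"turn":[0,0,-0.287],"gripper":-1},
  {"linear":[-0.79,-0.71,0.09],"turn":[0,0,-0.287],"gripper":-1},
  {"linear":[-0.79,-0.71,0.09],"turn":[0,0,-0.287],"gripper":-1},
  {"linear":[-0.79,-0.71,0.09],"turn":[0,0,-0.287],"gripper":-1},
  {"linear":[-0.79,-0.71,0.09],"turn":[0,0,-0.287],"gripper":-1},
  {"linear":[-0.79,-0.71,0.09],"turn":[0,0,-0.287],"gripper":-1},
  {"linear":[-0.79,-0.71,0.09],"turn":[0,0,-0.287],"gripper":-1},
])

```text
time: 1.85
tool_pos: [0.3267, 0.2653, 0.3821]
tcp_rot: [-179.9, 0.0, -177.1]
force: [-0.0, 0.7, -0.2]
opening: 0.998
```

Emit:
drive_tool([
  {"linear":[-0.4,-0.98,0.09],"turn":[0,0,0],"gripper":-1},
  {"linear":[-0.4,-0.98,0.09],"turn":[0,0,0],"gripper":-1},
  {"linear":[-0.4,-0.98,0.09],"turn":[0,0,0],"gripper":-1},
  {"linear":[-0.4,-0.98,0.09],"turn":[0,0,0],"gripper":-1},
  {"linear":[-0.4,-0.98,0.09],"turn":[0,0,0],"gripper":-1},
  {"linear":[-0.4,-0.98,0.09],"turn":[0,0,0],"gripper":-1},
  {"linear":[-0.4,-0.98,0.09],"turn":[0,0,0],"gripper":-1},
  {"linear":[-0.4,-0.98,0.09],"turn":[0,0,0],"gripper":-1},
])

```text
time: 2.65
tool_pos: [0.4388, 0.03, 0.3596]
tcp_rot: [179.9, -0.1, -176.8]
force: [0.2, 0.2, -0.0]
opening: 0.997
```

```bash
python3 - <<'E'
from h import *
s=snapshot("wrist"); save("w1",s); st=get_state(); print(st["time"],st["tool_pos"],st["tcp_rot"],st["force"],s["eye"],s["rotation"])
import pickle; pickle.dump(s,open("w1.pkl","wb"))
for q in("bed","board","roller","mark"):
    for o in outline_of(q,s):
        m=o["pixels"].astype(np.uint8); c=max(cv2.findContours(m,0,1)[0],key=cv2.contourArea)
        print(q,round(o["conf"],2),cv2.boxPoints(cv2.minAreaRect(c)).round(1).tolist())
    print(q,[(np.round(x["location"],1).tolist(),round(x["conf"],2)) for x in tip_of(q,s)])
E
```

```text
2.7 [0.4385719  0.03038415 0.35971516] [ 1.79945699e+02 -3.78171399e-02 -1.76727538e+02] [ 0.09998363 -0.00312288 -0.83765052] [0.36489131 0.02755608 0.33874071] [ 1.64449656e+02 -7.91125843e-02  9.31851723e+01]
bed 0.67 [[174.0, 283.0], [364.0, 283.0], [364.0, 316.0], [174.0, 316.0]]
bed [([330.5, 213.3], 0.85)]
board 0.94 [[-0.0, 0.0], [56.0, 0.0], [56.0, 53.0], [0.0, 53.0]]
board 0.69 [[244.3000030517578, 167.89999389648438], [436.8999938964844, 163.3000030517578], [438.6000061035156, 238.89999389648438], [246.10000610351562, 243.5]]
board [([196.0, 339.1], 0.78)]
roller 0.97 [[94.9000015258789, 209.5], [154.89999389648438, 151.3000030517578], [180.6999969482422, 177.89999389648438], [120.5999984741211, 236.10000610351562]]
roller 0.81 [[229.0, 355.0], [260.0, 355.0], [260.0, 388.0], [229.0, 388.0]]
roller [([349.9, 240.4], 0.72), ([192.2, 138.8], 0.72), ([162.1, 517.2], 0.34)]
mark 0.57 [[156.0, 368.0], [171.0, 368.0], [171.0, 383.0], [156.0, 383.0]]
mark []
```

View pics/w1.png

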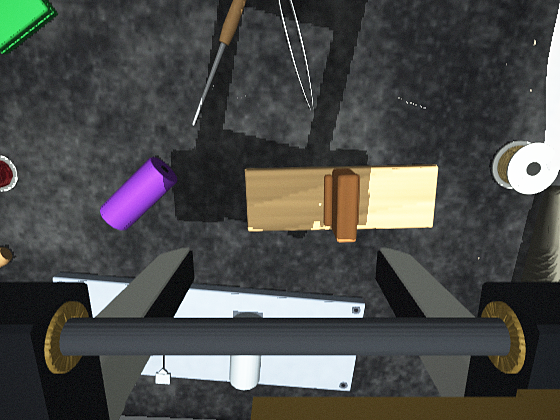

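The wrist view shows the board with its top-face corners near (246,168), (437,166), (437,229) and (249,231). The rib top is around (345,205). The roller is at (246,350), one clip is at (163,378), and the plate's front edge runs from (55,275) to (363,304).

```bash
python3 - <<'E'
from h import *
import pickle; s=pickle.load(open("w1.pkl","rb"))
for n,u,v,z in[("bTL",246,168.5,.014),("bTR",437,166,.014),("bBR",437,229,.014),("bBL",249.5,231,.014),("rTL",333,168,.05),("rTR",356,168,.05),("rBL",337,241.5,.05),("rBR",357,241.5,.05),("bedNearL",55,275,.014),("bedNearR",364,304,.014),("bedFarR",352,390,.014),("roNear",246,312,.046),("roFar",245,389,.03),("clipfar",164,371,.018)]:
    print(n,np.round(at_z(s,u,v,z),4))
im=s["image"]
cr=cv2.resize(im[155:255,235:445],None,fx=3.5,fy=3.5,interpolation=cv2.INTER_CUBIC)
cv2.imwrite("pics/c2.png",cr[:,:,::-1])
E
```

```text
bTL [ 0.4165 -0.0046  0.014 ]
bTR [0.4045 0.1708 0.014 ]
bBR [0.465  0.1812 0.014 ]
bBL [4.771e-01 4.000e-04 1.400e-02]
rTL [0.4064 0.0701 0.05  ]
rTR [0.4054 0.0889 0.05  ]
rBL [0.47   0.0795 0.05  ]
rBR [0.4691 0.0968 0.05  ]
bedNearL [ 0.5343 -0.1928  0.014 ]
bedNearR [0.5497 0.1202 0.014 ]
bedFarR [0.6567 0.1192 0.014 ]
roNear [0.5458 0.0021 0.046 ]
roFar [0.6471 0.0021 0.03  ]
clipfar [ 0.6395 -0.0865  0.018 ]
```

View pics/c2.png

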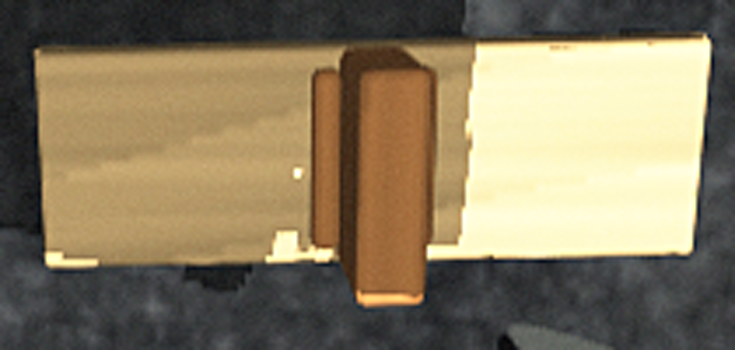

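The board centre is about (0.440, 0.087) with a yaw of about 4°. The rib has a low step at its foot, perhaps 20 mm high, so I'll grip with the fingertips 25 mm above the sole.

Emit:
drive_tool([
  {"linear":[-0.018,0.226,0],"turn":[0,0,-0.007],"gripper":-1},
  {"linear":[-0.018,0.226,0.1],"turn":[0,0,-0.007],"gripper":-1},
  {"linear":[-0.018,0.226,0.28],"turn":[0,0,-0.007],"gripper":-1},
  {"linear":[-0.018,0.226,0.44],"turn":[0,0,-0.007],"gripper":-1},
  {"linear":[-0.018,0.226,0.55],"turn":[0,0,-0.007],"gripper":-1},
  {"linear":[-0.018,0.226,0.596],"turn":[0,0,-0.007],"gripper":-1},
  {"linear":[-0.018,0.226,0.596],"turn":[0,0,-0.007],"gripper":-1},
  {"linear":[-0.018,0.226,0.596],"turn":[0,0,-0.007],"gripper":0},
])

```text
time: 3.9
tool_pos: [0.4407, 0.0856, 0.211]
tcp_rot: [180.0, 0.0, -176.2]
force: [-0.7, -0.0, -0.7]
opening: 0.958
```

Emit:
drive_tool([
  {"linear":[0,0,0],"turn":[0,0,0],"gripper":1},
  {"linear":[0,0,0],"turn":[0,0,0],"gripper":1},
  {"linear":[0,0,0],"turn":[0,0,0],"gripper":1},
  {"linear":[0,0,0],"turn":[0,0,0],"gripper":1},
  {"linear":[0,0,0],"turn":[0,0,0],"gripper":1},
  {"linear":[0,0,0],"turn":[0,0,0],"gripper":1},
  {"linear":[0,0,0],"turn":[0,0,0],"gripper":1},
  {"linear":[0,0,0],"turn":[0,0,0],"gripper":1},
])

```text
time: 4.7
tool_pos: [0.4404, 0.0855, 0.2107]
tcp_rot: [180.0, -0.0, -176.2]
force: [-0.1, 0.4, -0.7]
opening: 0.273
```

```bash
python3 - <<'E'
from h import *
st=get_state(); print(st["tool_pos"],st["tcp_rot"],st["force"],st["ft_torque"],st["opening"])
s=snapshot("wrist"); save("w2",s)
E
```

```text
[0.44042715 0.08553667 0.21071613] [ 1.79999482e+02 -7.71397872e-03 -1.76161660e+02] [-0.06294687  0.36671448 -0.67276561] [ 0.09936695 -0.00300768  0.04485395] 0.27321166147066867
```

View pics/w2.png

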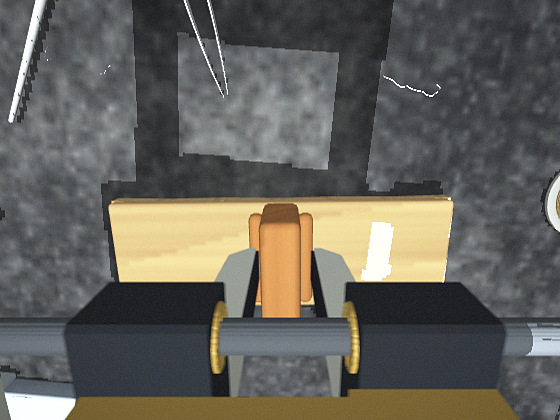

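The fingers straddle the rib, at about (280,260), and are still closing. I'll close further, then lift a little.

Emit:
drive_tool([
  {"linear":[0,0,0],"turn":[0,0,0],"gripper":1},
  {"linear":[0,0,0],"turn":[0,0,0],"gripper":1},
  {"linear":[0,0,0],"turn":[0,0,0],"gripper":1},
  {"linear":[0,0,0],"turn":[0,0,0],"gripper":1},
  {"linear":[0,0,0],"turn":[0,0,0],"gripper":1},
])

```text
time: 5.25
tool_pos: [0.4404, 0.0855, 0.2107]
tcp_rot: [-180.0, -0.0, -176.2]
force: [0.3, -0.9, 0.1]
opening: 0.192
```

Emit:
drive_tool([
  {"linear":[0,0,-0.05],"turn":[0,0,0],"gripper":1},
  {"linear":[0,0,-0.15],"turn":[0,0,0],"gripper":1},
  {"linear":[0,0,-0.28],"turn":[0,0,0],"gripper":1},
  {"linear":[0,0,-0.36],"turn":[0,0,0],"gripper":1},
  {"linear":[0,0,-0.4],"turn":[0,0,0],"gripper":1},
  {"linear":[0,0,-0.4],"turn":[0,0,0],"gripper":1},
  {"linear":[0,0,-0.4],"turn":[0,0,0],"gripper":1},
])

```text
time: 5.95
tool_pos: [0.44, 0.0856, 0.3099]
tcp_rot: [180.0, -0.1, -176.2]
force: [0.1, 0.3, -2.2]
opening: 0.189
```

```bash
python3 - <<'E'
from h import *
st=get_state(); print(st["time"],st["tool_pos"],st["tcp_rot"],st["force"],st["ft_torque"],st["opening"])
s=snapshot("wrist"); save("w3",s)
t=snapshot("top"); 
for q in ("roller","bed"):
  for o in outline_of(q,t):
    m=o["pixels"].astype(np.uint8); c=max(cv2.findContours(m,0,1)[0],key=cv2.contourArea); print(q,round(o["conf"],2),cv2.minAreaRect(c))
# roller highlights refinement in top view: column centroid of bright roller pixels not needed; crop upscale
cr=cv2.resize(t["image"][130:190,220:350],None,fx=6,fy=6,interpolation=cv2.INTER_CUBIC)
both=np.vstack([cv2.resize(s["image"],(320,240)).copy()]) 
cv2.imwrite("pics/c3.png",np.vstack([cr,np.pad(both,((0,0),(0,780-320),(0,0)))])[:,:,::-1])
E
```

```text
5.95 [0.43998481 0.08560421 0.30985   ] [ 1.79984846e+02 -8.36677067e-02 -1.76161598e+02] [ 0.12908335  0.29006323 -2.22644863] [0.08161909 0.03773354 0.02577609] 0.18889500139611465
roller 0.81 ((269.0, 155.5), (27.0, 12.0), 90.0)
roller 0.77 ((307.0000305175781, 213.5), (13.435027122497559, 27.577163696289062), 45.0)
bed 0.83 ((284.7622375488281, 158.26422119140625), (114.94767761230469, 40.345733642578125), 4.258845806121826)
bed 0.45 ((213.5, 221.5), (5.0, 29.0), 90.0)
```

View pics/c3.png

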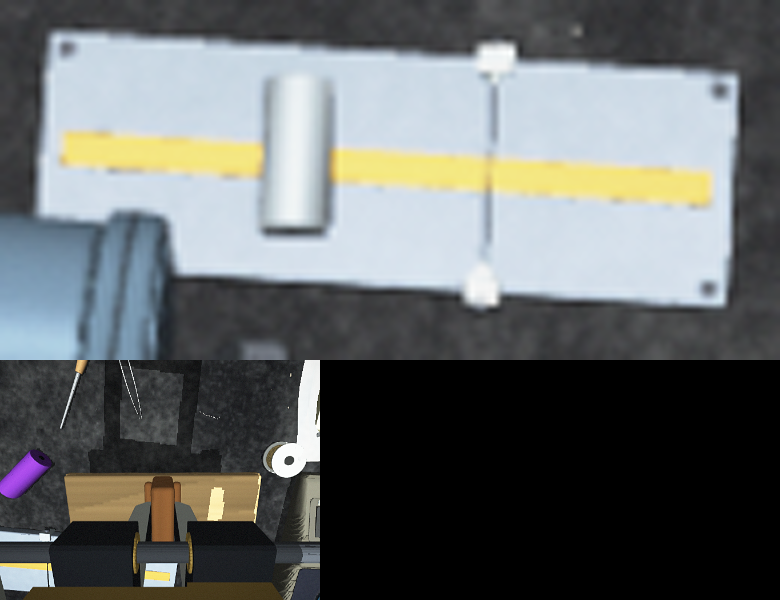

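The board is held: the opening is 17.6 mm and the weight reads 2.2 N. In the top crop the roller is at x≈298 and the mark line at x≈490. I'll go above the start of the stroke, aligned with the plate.

Emit:
drive_tool([
  {"linear":[-0.15,-0.05,0],"turn":[0,0,0.02],"gripper":1},
  {"linear":[-0.33,-0.1,0],"turn":[0,0,0.05],"gripper":1},
  {"linear":[-0.5,-0.16,0],"turn":[0,0,0.068],"gripper":1},
  {"linear":[-0.6,-0.19,0],"turn":[0,0,0.068],"gripper":1},
  {"linear":[-0.623,-0.2,0.02],"turn":[0,0,0.068],"gripper":1},
  {"linear":[-0.623,-0.2,0.08],"turn":[0,0,0.068],"gripper":1},
  {"linear":[-0.623,-0.2,0.11],"turn":[0,0,0.068],"gripper":1},
  {"linear":[-0.623,-0.2,0.12],"turn":[0,0,0.068],"gripper":1},
])

```text
time: 6.95
tool_pos: [0.5978, 0.0464, 0.2789]
tcp_rot: [180.0, -0.2, 177.7]
force: [-0.1, 0.5, -1.0]
opening: 0.19
```

```bash
python3 - <<'E'
from h import *
F=[]
for i in range(3):
    s=snapshot("wrist"); st=get_state(); F.append(np.r_[st["force"],st["ft_torque"]])
print(st["time"],st["tool_pos"],st["tcp_rot"]); print(np.round(F,2).tolist())
save("w4",s); import pickle; pickle.dump(s,open("w4.pkl","wb"))
b=snapshot("scene"); cr=cv2.resize(b["image"][150:290,200:420],None,fx=2.5,fy=2.5,interpolation=cv2.INTER_CUBIC)
cv2.imwrite("pics/c4.png",np.vstack([cr,np.pad(cv2.resize(s["image"],None,fx=.5,fy=.5),((0,0),(0,270),(0,0)))])[:,:,::-1])
print(cr.shape)
E
```

```text
7.1 [0.59874925 0.04635116 0.28087349] [ 1.79998370e+02 -2.26077715e-02  1.77741508e+02]
[[0.11, 0.4, -2.58, 0.04, -0.02, 0.01], [-0.17, -0.7, -2.17, 0.01, -0.06, -0.05], [-0.61, -0.31, -0.52, 0.04, -0.01, 0.05]]
(350, 550, 3)
```

View pics/c4.png

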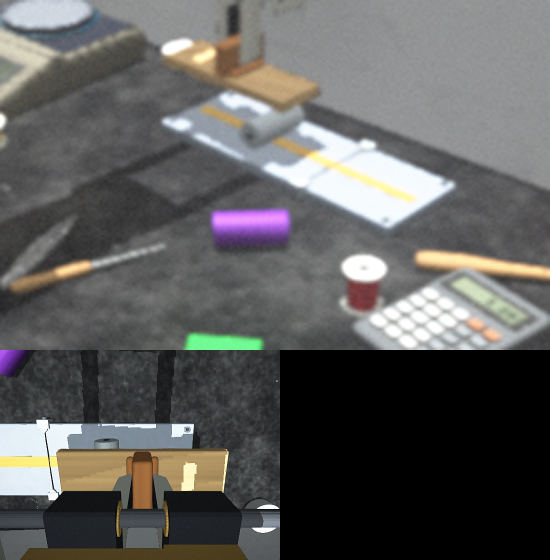

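The board is level about 24 mm above the roller, near (107,445) in the inset. The roller is between the board's middle and its leading end, as planned. Free Fz is about -2 N. I'll descend to just above contact.

Emit:
drive_tool([
  {"linear":[0,0,0.03],"turn":[0,0,0],"gripper":1},
  {"linear":[0,0,0.06],"turn":[0,0,0],"gripper":1},
  {"linear":[0,0,0.08],"turn":[0,0,0],"gripper":1},
  {"linear":[0,0,0.088],"turn":[0,0,0],"gripper":1},
  {"linear":[0,0,0.088],"turn":[0,0,0],"gripper":1},
  {"linear":[0,0,0.088],"turn":[0,0,0],"gripper":1},
])

```text
time: 7.75
tool_pos: [0.5993, 0.0461, 0.2588]
tcp_rot: [180.0, 0.0, 177.7]
force: [-0.7, -0.2, -1.6]
opening: 0.193
```

```bash
python3 - <<'E'
from h import *
st=get_state(); print(np.round(st["tool_pos"],4),np.round(st["force"],2),np.round(st["ft_torque"],2))
import pickle; s=pickle.load(open("w4.pkl","rb"))
save("w4",s)
g=cv2.cvtColor(s["image"],cv2.COLOR_RGB2GRAY)
for q in("roller","mark"):
  for x in outline_of(q,s) if 0 else spot_in(q,s): print(q,x["rect"],round(x["conf"],2))
for n,u,v,z in[("clipNear",86,150,.018),("clipFar",106,290,.018),("lineN",92,165,.014),("lineF",104,280,.014),("roNear",213,190,.030)]: print(n,np.round(at_z(s,u,v,z),4))
cr=cv2.resize(s["image"][130:310,60:260],None,fx=3,fy=3,interpolation=cv2.INTER_CUBIC); cv2.imwrite("pics/c5.png",cr[:,:,::-1])
E
```

```text
[0.5993 0.0461 0.2588] [-0.73 -0.21 -1.55] [ 0.1   0.02 -0.01]
roller [1.4, 0.0, 61.4, 55.1] 0.72
roller [184.3, 174.4, 238.3, 196.9] 0.6
mark [73.3, 132.3, 118.4, 301.1] 0.96
clipNear [ 0.5433 -0.0837  0.018 ]
clipFar [ 0.6478 -0.0884  0.018 ]
lineN [ 0.5541 -0.0837  0.014 ]
lineF [ 0.6414 -0.0908  0.014 ]
roNear [0.5718 0.002  0.03  ]
```

View pics/c5.png

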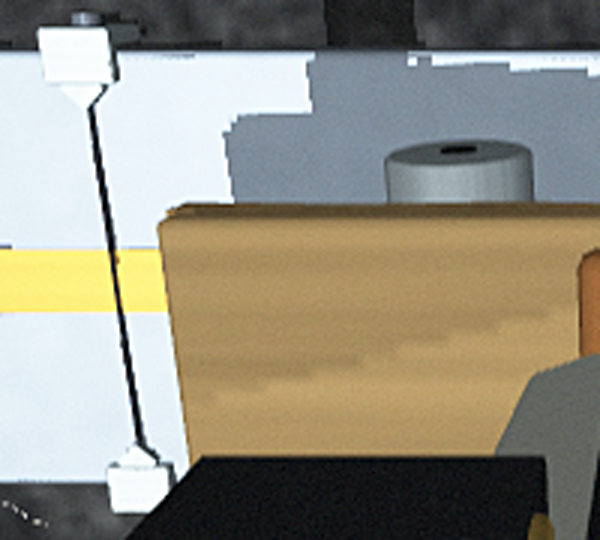

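The line's ends are at (90,166) and (107,278), and the roller's end face is at (212,181). That puts the roller about 87 mm from the mark, so the board must travel about 174 mm. Now I'll feel for contact.

Emit:
drive_tool([
  {"linear":[0,0,0.003],"turn":[0,0,0],"gripper":1},
  {"linear":[0,0,0.006],"turn":[0,0,0],"gripper":1},
  {"linear":[0,0,0.008],"turn":[0,0,0],"gripper":1},
  {"linear":[0,0,0.008],"turn":[0,0,0],"gripper":1},
])

```text
time: 8.25
tool_pos: [0.5992, 0.0461, 0.2567]
tcp_rot: [-180.0, -0.0, 177.7]
force: [-0.4, -1.1, -2.1]
opening: 0.191
```

Emit:
drive_tool([
  {"linear":[0,0,0.001],"turn":[0,0,0],"gripper":1},
  {"linear":[0,0,0.002],"turn":[0,0,0],"gripper":1},
  {"linear":[0,0,0.002],"turn":[0,0,0],"gripper":1},
])

```text
time: 8.55
tool_pos: [0.5992, 0.0461, 0.2562]
tcp_rot: [180.0, -0.0, 177.7]
force: [0.2, 0.6, -2.8]
opening: 0.193
```

Emit:
drive_tool([
  {"linear":[0,0,0.001],"turn":[0,0,0],"gripper":1},
  {"linear":[0,0,0.002],"turn":[0,0,0],"gripper":1},
  {"linear":[0,0,0.002],"turn":[0,0,0],"gripper":1},
])

```text
time: 8.85
tool_pos: [0.5992, 0.0461, 0.2557]
tcp_rot: [180.0, -0.0, 177.7]
force: [-0.6, -0.0, -1.9]
opening: 0.193
```

Emit:
drive_tool([
  {"linear":[0,0,0.001],"turn":[0,0,0],"gripper":1},
  {"linear":[0,0,0.002],"turn":[0,0,0],"gripper":1},
  {"linear":[0,0,0.002],"turn":[0,0,0],"gripper":1},
])

```text
time: 9.15
tool_pos: [0.5992, 0.0461, 0.2552]
tcp_rot: [-180.0, -0.0, 177.7]
force: [-1.3, 1.1, -2.1]
opening: 0.194
```

Emit:
drive_tool([
  {"linear":[0,0,0.001],"turn":[0,0,0],"gripper":1},
  {"linear":[0,0,0.002],"turn":[0,0,0],"gripper":1},
  {"linear":[0,0,0.002],"turn":[0,0,0],"gripper":1},
])

```text
time: 9.45
tool_pos: [0.5992, 0.0461, 0.255]
tcp_rot: [-180.0, 0.0, 177.7]
force: [-0.5, -0.9, 0.2]
opening: 0.194
```

Emit:
drive_tool([
  {"linear":[0,0,0.001],"turn":[0,0,0],"gripper":1},
  {"linear":[0,0,0.001],"turn":[0,0,0],"gripper":1},
  {"linear":[0,0,0.001],"turn":[0,0,0],"gripper":1},
])

```text
time: 9.75
tool_pos: [0.5992, 0.0461, 0.2549]
tcp_rot: [-180.0, 0.0, 177.7]
force: [-1.8, 0.4, 2.9]
opening: 0.192
```

```bash
cat > f.py <<'E'
from h import *
F=[]
for i in range(3):
    snapshot("top"); st=get_state(); F.append(np.r_[st["force"],st["ft_torque"]])
print(np.round(st["tool_pos"],4),"F",np.round(np.mean(F,0),2))
E
python3 f.py
```

```text
[0.5993 0.0461 0.2549] F [-1.64  0.61  4.42 -0.15  0.26 -0.05]
```

Emit:
drive_tool([
  {"linear":[0,0,0.0006],"turn":[0,0,0],"gripper":1},
  {"linear":[0,0,0.0012],"turn":[0,0,0],"gripper":1},
  {"linear":[0,0,0.0012],"turn":[0,0,0],"gripper":1},
])

```text
time: 10.2
tool_pos: [0.5993, 0.0461, 0.2548]
tcp_rot: [-180.0, 0.0, 177.7]
force: [-1.5, 0.6, 5.9]
opening: 0.192
```

```bash
python3 f.py
```

```text
[0.5992 0.0461 0.2548] F [-2.55  0.21  5.85 -0.24  0.44 -0.06]
```

Emit:
drive_tool([
  {"linear":[0,-0.004,0.0006],"turn":[0,0,0],"gripper":1},
  {"linear":[0,-0.008,0.001],"turn":[0,0,0],"gripper":1},
  {"linear":[0,-0.012,0.001],"turn":[0,0,0],"gripper":1},
  {"linear":[0,-0.016,0.001],"turn":[0,0,0],"gripper":1},
  {"linear":[0,-0.016,0.001],"turn":[0,0,0],"gripper":1},
])

```text
time: 10.85
tool_pos: [0.5991, 0.0419, 0.2549]
tcp_rot: [-180.0, 0.0, 177.7]
force: [-2.7, 0.8, 7.7]
opening: 0.192
```

```bash
python3 f.py
```

```text
[0.5991 0.042  0.2548] F [-2.93  0.45  8.64 -0.35  0.57 -0.06]
```

Emit:
drive_tool([
  {"linear":[0.0006,-0.005,0.0004],"turn":[0,0,0],"gripper":1},
  {"linear":[0.001,-0.01,0.0008],"turn":[0,0,0],"gripper":1},
  {"linear":[0.001,-0.015,0.0008],"turn":[0,0,0],"gripper":1},
  {"linear":[0.001,-0.02,0.0008],"turn":[0,0,0],"gripper":1},
])

```text
time: 11.4
tool_pos: [0.5989, 0.0371, 0.255]
tcp_rot: [-180.0, 0.1, 177.7]
force: [-3.3, 0.7, 9.5]
opening: 0.192
```

```bash
python3 f.py
```

```text
[0.5989 0.037  0.255 ] F [-2.39  0.2   9.58 -0.35  0.56 -0.06]
```

Emit:
drive_tool([
  {"linear":[0.0005,-0.007,0],"turn":[0,0,0],"gripper":1},
  {"linear":[0.001,-0.014,0],"turn":[0,0,0],"gripper":1},
  {"linear":[0.001,-0.021,0],"turn":[0,0,0],"gripper":1},
  {"linear":[0.001,-0.028,0],"turn":[0,0,0],"gripper":1},
])

```text
time: 11.95
tool_pos: [0.5985, 0.03, 0.2552]
tcp_rot: [-180.0, 0.1, 177.7]
force: [-2.7, 1.4, 10.0]
opening: 0.187
```

```bash
python3 f.py
```

```text
[0.5985 0.0299 0.2552] F [-2.79 -0.07  9.62 -0.36  0.5  -0.08]
```

Emit:
drive_tool([
  {"linear":[0.0005,-0.008,0],"turn":[0,0,0],"gripper":1},
  {"linear":[0.001,-0.016,0],"turn":[0,0,0],"gripper":1},
  {"linear":[0.001,-0.024,0],"turn":[0,0,0],"gripper":1},
  {"linear":[0.001,-0.032,0],"turn":[0,0,0],"gripper":1},
])

```text
time: 12.5
tool_pos: [0.5982, 0.022, 0.2555]
tcp_rot: [-180.0, 0.2, 177.7]
force: [-1.6, 0.6, 10.7]
opening: 0.188
```

```bash
python3 f.py
```

```text
[0.5982 0.0218 0.2555] F [-1.69  0.05 10.39 -0.37  0.45 -0.04]
```

Emit:
drive_tool([
  {"linear":[0.0005,-0.008,0],"turn":[0,0,0],"gripper":1},
  {"linear":[0.001,-0.016,-0.0002],"turn":[0,0,0],"gripper":1},
  {"linear":[0.001,-0.024,-0.0004],"turn":[0,0,0],"gripper":1},
  {"linear":[0.001,-0.032,-0.0004],"turn":[0,0,0],"gripper":1},
])

```text
time: 13.05
tool_pos: [0.5978, 0.014, 0.2557]
tcp_rot: [-180.0, 0.2, 177.7]
force: [0.6, -0.5, 10.6]
opening: 0.194
```

```bash
python3 f.py
```

```text
[0.5979 0.0137 0.2557] F [-0.4  -0.26  9.99 -0.37  0.33 -0.02]
```

Emit:
drive_tool([
  {"linear":[0,-0.008,0],"turn":[0,0,0],"gripper":1},
  {"linear":[0,-0.016,-0.0002],"turn":[0,0,0],"gripper":1},
  {"linear":[0,-0.024,-0.0004],"turn":[0,0,0],"gripper":1},
  {"linear":[0,-0.032,-0.0004],"turn":[0,0,0],"gripper":1},
])

```text
time: 13.6
tool_pos: [0.5976, 0.0058, 0.2555]
tcp_rot: [-180.0, 0.2, 177.7]
force: [-0.6, -0.7, 8.3]
opening: 0.192
```

```bash
python3 f.py
```

```text
[0.5976 0.0056 0.2555] F [ 0.02 -0.96  8.5  -0.38  0.17 -0.01]
```

Emit:
drive_tool([
  {"linear":[0,-0.008,0.0006],"turn":[0,0,0],"gripper":1},
  {"linear":[0,-0.016,0.001],"turn":[0,0,0],"gripper":1},
  {"linear":[0,-0.024,0.0016],"turn":[0,0,0],"gripper":1},
  {"linear":[0,-0.03,0.002],"turn":[0,0,0],"gripper":1},
])

```text
time: 14.15
tool_pos: [0.5974, -0.0017, 0.2552]
tcp_rot: [-179.9, 0.3, 177.7]
force: [-0.2, -0.5, 9.1]
opening: 0.189
```

```bash
python3 f.py
```

```text
[ 0.5974 -0.0019  0.2552] F [-0.01 -0.48  9.21 -0.4   0.19 -0.02]
```

Emit:
drive_tool([
  {"linear":[0,-0.008,0.0004],"turn":[0,0,0],"gripper":1},
  {"linear":[0,-0.016,0.0008],"turn":[0,0,0],"gripper":1},
  {"linear":[0,-0.024,0.0012],"turn":[0,0,0],"gripper":1},
  {"linear":[0,-0.032,0.0016],"turn":[0,0,0],"gripper":1},
])

```text
time: 14.7
tool_pos: [0.5972, -0.0097, 0.2548]
tcp_rot: [-179.9, 0.3, 177.7]
force: [0.9, -0.0, 9.2]
opening: 0.195
```

```bash
python3 f.py
```

```text
[ 0.5971 -0.0099  0.2548] F [-0.11 -0.71  9.05 -0.37  0.15 -0.01]
```

Emit:
drive_tool([
  {"linear":[0,-0.008,0.0005],"turn":[0,0,0],"gripper":1},
  {"linear":[0,-0.016,0.001],"turn":[0,0,0],"gripper":1},
  {"linear":[0,-0.024,0.0015],"turn":[0,0,0],"gripper":1},
  {"linear":[0,-0.032,0.002],"turn":[0,0,0],"gripper":1},
])

```text
time: 15.25
tool_pos: [0.5969, -0.0178, 0.2545]
tcp_rot: [-179.9, 0.3, 177.7]
force: [0.1, -0.9, 10.2]
opening: 0.195
```

```bash
python3 f.py
```

```text
[ 0.5969 -0.0179  0.2545] F [ 4.900e-01 -1.210e+00  1.054e+01 -3.000e-01  1.200e-01  1.000e-02]
```

Emit:
drive_tool([
  {"linear":[0,-0.008,0.0002],"turn":[0,0,0],"gripper":1},
  {"linear":[0,-0.016,0.0004],"turn":[0,0,0],"gripper":1},
  {"linear":[0,-0.024,0.0006],"turn":[0,0,0],"gripper":1},
  {"linear":[0,-0.032,0.0008],"turn":[0,0,0],"gripper":1},
])

```text
time: 15.8
tool_pos: [0.5967, -0.0258, 0.2542]
tcp_rot: [-179.9, 0.3, 177.7]
force: [1.5, 0.6, 8.5]
opening: 0.193
```

```bash
python3 f.py
```

```text
[ 0.5967 -0.0259  0.2542] F [ 0.87 -0.3   9.55 -0.26  0.    0.03]
```

Emit:
drive_tool([
  {"linear":[0,-0.008,0.0005],"turn":[0,0,0],"gripper":1},
  {"linear":[0,-0.016,0.0008],"turn":[0,0,0],"gripper":1},
  {"linear":[0,-0.024,0.0012],"turn":[0,0,0],"gripper":1},
  {"linear":[0,-0.032,0.0015],"turn":[0,0,0],"gripper":1},
])

```text
time: 16.35
tool_pos: [0.5964, -0.0338, 0.2539]
tcp_rot: [-179.9, 0.3, 177.7]
force: [1.9, 0.2, 8.4]
opening: 0.194
```

```bash
python3 f.py
```

```text
[ 0.5965 -0.034   0.2539] F [ 1.45 -0.72  8.96 -0.19 -0.09  0.03]
```

Emit:
drive_tool([
  {"linear":[-0.0005,-0.008,0.0005],"turn":[0,0,0],"gripper":1},
  {"linear":[-0.0005,-0.016,0.001],"turn":[0,0,0],"gripper":1},
  {"linear":[-0.0005,-0.024,0.0015],"turn":[0,0,0],"gripper":1},
  {"linear":[-0.0005,-0.032,0.002],"turn":[0,0,0],"gripper":1},
])

```text
time: 16.9
tool_pos: [0.5963, -0.0418, 0.2535]
tcp_rot: [-179.9, 0.3, 177.7]
force: [1.0, -0.0, 9.3]
opening: 0.194
```

```bash
python3 f.py
```

```text
[ 0.5963 -0.042   0.2535] F [ 0.84 -1.1   9.34 -0.17  0.    0.02]
```

Emit:
drive_tool([
  {"linear":[0,-0.008,0.0005],"turn":[0,0,0],"gripper":1},
  {"linear":[0,-0.016,0.001],"turn":[0,0,0],"gripper":1},
  {"linear":[0,-0.024,0.0015],"turn":[0,0,0],"gripper":1},
  {"linear":[0,-0.032,0.002],"turn":[0,0,0],"gripper":1},
])

```text
time: 17.45
tool_pos: [0.596, -0.0496, 0.2534]
tcp_rot: [-180.0, 0.4, 177.7]
force: [0.1, 1.3, 13.9]
opening: 0.191
```

```bash
python3 f.py
```

```text
[ 0.596  -0.0498  0.2534] F [ 1.08  0.1  12.34  0.13 -0.    0.02]
```

Emit:
drive_tool([
  {"linear":[0,-0.008,-0.0008],"turn":[0,0,0],"gripper":1},
  {"linear":[0,-0.016,-0.0012],"turn":[0,0,0],"gripper":1},
  {"linear":[0,-0.024,-0.0016],"turn":[0,0,0],"gripper":1},
])

```text
time: 17.9
tool_pos: [0.5959, -0.0555, 0.2537]
tcp_rot: [-180.0, 0.4, 177.7]
force: [1.6, 1.6, 10.1]
opening: 0.193
```

```bash
python3 f.py
```

```text
[ 0.5958 -0.0558  0.2537] F [ 1.45  0.54 10.61  0.19 -0.09 -0.  ]
```

Emit:
drive_tool([
  {"linear":[-0.0005,-0.008,-0.0004],"turn":[0,0,0],"gripper":1},
  {"linear":[-0.0005,-0.016,-0.0008],"turn":[0,0,0],"gripper":1},
  {"linear":[-0.0005,-0.024,-0.0012],"turn":[0,0,0],"gripper":1},
  {"linear":[-0.0005,-0.03,-0.0015],"turn":[0,0,0],"gripper":1},
])

```text
time: 18.45
tool_pos: [0.5957, -0.0631, 0.254]
tcp_rot: [-180.0, 0.4, 177.7]
force: [0.8, 0.3, 10.9]
opening: 0.192
```

```bash
python3 f.py
```

```text
[ 0.5957 -0.0632  0.254 ] F [ 1.240e+00 -1.000e-02  1.028e+01  2.000e-01 -1.000e-01  1.000e-02]
```

Emit:
drive_tool([
  {"linear":[0,-0.008,-0.0003],"turn":[0,0,0],"gripper":1},
  {"linear":[0,-0.016,-0.0006],"turn":[0,0,0],"gripper":1},
  {"linear":[0,-0.024,-0.0009],"turn":[0,0,0],"gripper":1},
  {"linear":[0,-0.032,-0.0012],"turn":[0,0,0],"gripper":1},
])

```text
time: 19.0
tool_pos: [0.5954, -0.0711, 0.2543]
tcp_rot: [-180.0, 0.4, 177.7]
force: [1.9, 0.9, 10.6]
opening: 0.191
```

```bash
python3 f.py
```

```text
[ 0.5955 -0.0713  0.2543] F [ 1.94  0.3  10.53  0.25 -0.18  0.  ]
```

Emit:
drive_tool([
  {"linear":[-0.0005,-0.008,-0.0003],"turn":[0,0,0],"gripper":1},
  {"linear":[-0.0008,-0.016,-0.0006],"turn":[0,0,0],"gripper":1},
  {"linear":[-0.0008,-0.024,-0.0009],"turn":[0,0,0],"gripper":1},
  {"linear":[-0.0008,-0.032,-0.0012],"turn":[0,0,0],"gripper":1},
])

```text
time: 19.55
tool_pos: [0.5953, -0.0791, 0.2546]
tcp_rot: [-180.0, 0.4, 177.7]
force: [2.5, 0.6, 10.6]
opening: 0.189
```

```bash
python3 f.py
```

```text
[ 0.5953 -0.0793  0.2547] F [ 1.47  0.33 10.89  0.3  -0.16  0.02]
```

Emit:
drive_tool([
  {"linear":[-0.0005,-0.008,-0.0004],"turn":[0,0,0],"gripper":1},
  {"linear":[-0.0008,-0.016,-0.0008],"turn":[0,0,0],"gripper":1},
  {"linear":[-0.0008,-0.024,-0.0012],"turn":[0,0,0],"gripper":1},
  {"linear":[-0.0008,-0.032,-0.0015],"turn":[0,0,0],"gripper":1},
])

```text
time: 20.1
tool_pos: [0.5952, -0.0871, 0.255]
tcp_rot: [-180.0, 0.4, 177.7]
force: [1.8, 0.4, 11.1]
opening: 0.193
```

```bash
python3 f.py
```

```text
[ 0.5952 -0.0873  0.255 ] F [ 1.56  0.17 11.11  0.34 -0.19  0.02]
```

Emit:
drive_tool([
  {"linear":[-0.0005,-0.008,-0.0005],"turn":[0,0,0],"gripper":1},
  {"linear":[-0.0008,-0.016,-0.001],"turn":[0,0,0],"gripper":1},
  {"linear":[-0.0008,-0.024,-0.0015],"turn":[0,0,0],"gripper":1},
  {"linear":[-0.0008,-0.032,-0.0018],"turn":[0,0,0],"gripper":1},
])

```text
time: 20.65
tool_pos: [0.595, -0.0951, 0.2553]
tcp_rot: [-180.0, 0.4, 177.7]
force: [1.9, 1.0, 9.8]
opening: 0.192
```

```bash
python3 f.py
```

```text
[ 0.595  -0.0953  0.2553] F [ 1.49 -0.26  9.76  0.38 -0.19 -0.01]
```

Now another step, and a look at how the roller lies against the mark.

Emit:
drive_tool([
  {"linear":[-0.0005,-0.008,0],"turn":[0,0,0],"gripper":1},
  {"linear":[-0.0008,-0.016,-0.0002],"turn":[0,0,0],"gripper":1},
  {"linear":[-0.0008,-0.024,-0.0004],"turn":[0,0,0],"gripper":1},
  {"linear":[-0.0008,-0.032,-0.0006],"turn":[0,0,0],"gripper":1},
])

```text
time: 21.2
tool_pos: [0.5949, -0.1031, 0.2556]
tcp_rot: [-180.0, 0.4, 177.7]
force: [1.4, 1.5, 10.4]
opening: 0.187
```

```bash
python3 f.py; python3 - <<'E'
from h import *
import pickle
s=snapshot("wrist"); pickle.dump(s,open("w6.pkl","wb")); 
cr=cv2.resize(s["image"][100:360,130:390],None,fx=2.3,fy=2.3,interpolation=cv2.INTER_CUBIC); cv2.imwrite("pics/c6.png",cr[:,:,::-1])
E
```

```text
[ 0.5949 -0.1033  0.2557] F [ 1.67 -0.56 10.7   0.46 -0.13 -0.03]
```

View pics/c6.png

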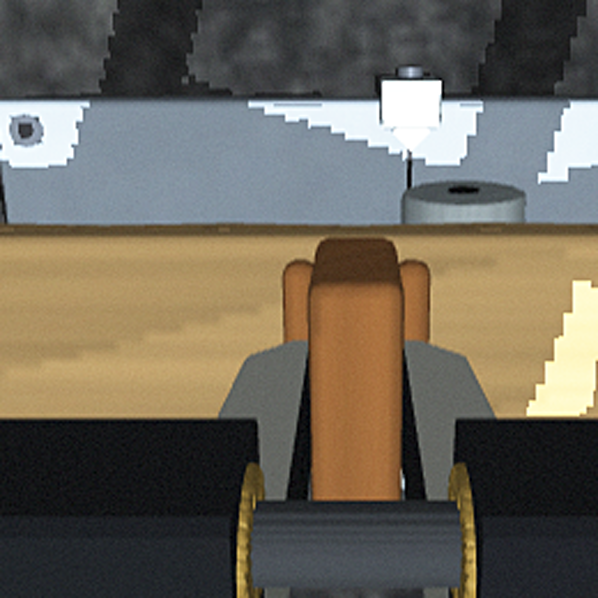

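```bash
python3 - <<'E'
from h import *
import pickle
s4=pickle.load(open("w4.pkl","rb")); s=pickle.load(open("w6.pkl","rb"))
a,b=at_z(s4,90.5,166.3,.014),at_z(s4,107.2,278.2,.014); t=(b-a)/np.linalg.norm(b-a); print("w4 line",a,b,"angle",np.degrees(np.arctan2(t[1],t[0])), "roller face",at_z(s4,212.5,180.5,.03))
c,d=at_z(s,308.4,165.8,.018),at_z(s,307.3,179.9,.014); r=at_z(s,330.8,182.1,.03); print("w6",c,d,r)
n=np.array([-t[1],t[0]])
for p in(c,d): print("dist roller face past line (+y side)",n@(r-p)[:2])
print("start dist",n@(at_z(s4,212.5,180.5,.03)-a)[:2])
E
```

```text
w4 line [ 0.55491343 -0.08494508  0.014     ] [ 0.64003892 -0.08812048  0.014     ] angle -2.1362904097034 roller face [0.5653978  0.00222888 0.03      ]
w6 [ 0.55469263 -0.08549079  0.018     ] [ 0.56421699 -0.08613873  0.014     ] [ 0.56294673 -0.07330716  0.03      ]
dist roller face past line (+y side) 0.012482841011880824
dist roller face past line (+y side) 0.012775298659962589
start dist 0.08750419871117286
```

The clip tip is at (411,152) and the roller's end centre at (463,190) in the crop, so the roller is 12.6 mm short of the line. The board has 25 mm still to go.

Emit:
drive_tool([
  {"linear":[0,-0.008,-0.0004],"turn":[0,0,0],"gripper":1},
  {"linear":[-0.0004,-0.016,-0.0008],"turn":[0,0,0],"gripper":1},
  {"linear":[-0.0004,-0.024,-0.001],"turn":[0,0,0],"gripper":1},
  {"linear":[-0.0004,-0.032,-0.0013],"turn":[0,0,0],"gripper":1},
])

```text
time: 21.8
tool_pos: [0.5947, -0.1113, 0.2557]
tcp_rot: [-179.9, 0.4, 177.7]
force: [1.1, 0.4, 8.6]
opening: 0.189
```

```bash
python3 f.py
```

```text
[ 0.5947 -0.1115  0.2557] F [ 1.76 -0.74  9.49  0.27 -0.23 -0.06]
```

Emit:
drive_tool([
  {"linear":[0,-0.008,0.0004],"turn":[0,0,0],"gripper":1},
  {"linear":[-0.0004,-0.016,0.0006],"turn":[0,0,0],"gripper":1},
  {"linear":[-0.0004,-0.024,0.0008],"turn":[0,0,0],"gripper":1},
  {"linear":[-0.0004,-0.032,0.001],"turn":[0,0,0],"gripper":1},
])

```text
time: 22.35
tool_pos: [0.5945, -0.1193, 0.2555]
tcp_rot: [-179.9, 0.4, 177.7]
force: [3.0, -0.9, 8.9]
opening: 0.191
```

```bash
python3 f.py
```

```text
[ 0.5945 -0.1195  0.2555] F [ 1.64 -0.78  9.41  0.28 -0.27 -0.06]
```

Emit:
drive_tool([
  {"linear":[0,-0.009,0.0005],"turn":[0,0,0],"gripper":1},
  {"linear":[-0.0004,-0.018,0.0008],"turn":[0,0,0],"gripper":1},
  {"linear":[-0.0004,-0.027,0.0012],"turn":[0,0,0],"gripper":1},
  {"linear":[-0.0004,-0.036,0.0015],"turn":[0,0,0],"gripper":1},
])

```text
time: 22.9
tool_pos: [0.5942, -0.1283, 0.2552]
tcp_rot: [-179.9, 0.4, 177.7]
force: [2.7, 0.2, 9.3]
opening: 0.19
```

```bash
python3 f.py; python3 - <<'E'
from h import *
import pickle
s=snapshot("wrist"); pickle.dump(s,open("w7.pkl","wb")); 
cr=cv2.resize(s["image"][120:220,220:420],None,fx=4,fy=4,interpolation=cv2.INTER_CUBIC); cv2.imwrite("pics/c7.png",cr[:,:,::-1])
E
```

```text
[ 0.5942 -0.1286  0.2552] F [ 1.86 -0.94  9.11  0.34 -0.25 -0.05]
```

View pics/c7.png

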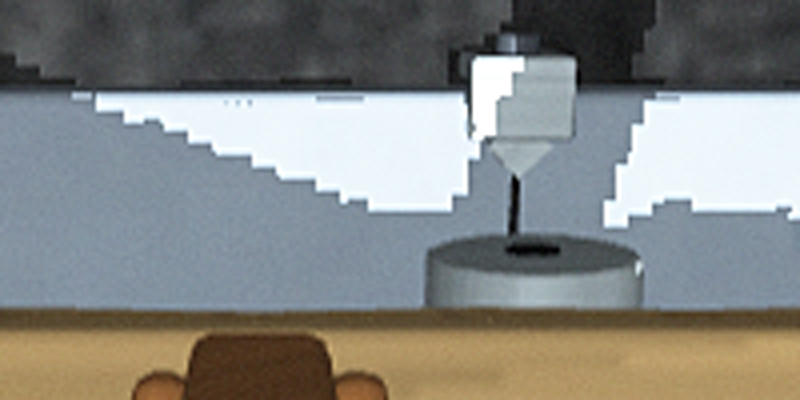

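```bash
python3 - <<'E'
from h import *
import pickle
s=pickle.load(open("w7.pkl","rb"))
th=np.radians(-2.14); n=np.array([-np.sin(th),np.cos(th)])
tip,l1,l2=at_z(s,349.6,163.4,.018),at_z(s,348.4,164.5,.014),at_z(s,347.6,178.4,.014)
r=at_z(s,352.9,181.9,.03); print(tip,l1,l2,r)
print([round(float(n@(r-p)[:2]),4) for p in (tip,l1,l2)])
E
```

```text
[ 0.55357276 -0.08571491  0.018     ] [ 0.5548432  -0.08574728  0.014     ] [ 0.56359774 -0.08617215  0.014     ] [ 0.56265718 -0.08580112  0.03      ]
[0.0003, 0.0002, 0.0003]
```

The roller is 0.3 mm from the line. I'll unload slowly, straight up.

Emit:
drive_tool([
  {"linear":[0,0,-0.0015],"turn":[0,0,0],"gripper":1},
  {"linear":[0,0,-0.003],"turn":[0,0,0],"gripper":1},
  {"linear":[0,0,-0.005],"turn":[0,0,0],"gripper":1},
  {"linear":[0,0,-0.008],"turn":[0,0,0],"gripper":1},
  {"linear":[0,0,-0.02],"turn":[0,0,0],"gripper":1},
  {"linear":[0,0,-0.06],"turn":[0,0,0],"gripper":1},
  {"linear":[0,0,-0.14],"turn":[0,0,0],"gripper":1},
  {"linear":[0,0,-0.2],"turn":[0,0,0],"gripper":1},
])

```text
time: 23.9
tool_pos: [0.5922, -0.1277, 0.3035]
tcp_rot: [180.0, -0.1, 177.7]
force: [0.4, -0.6, -1.7]
opening: 0.194
```

```bash
python3 f.py; python3 - <<'E'
from h import *
s=snapshot("wrist"); st=get_state(); print(st["tcp_rot"],st["tool_pos"])
R=Rm(st["tcp_rot"]); p=st["tool_pos"]; d=R.T@(np.array([.44,.0856,p[2]])-p); print("share to bench spot",d/.25)
cr=cv2.resize(s["image"][60:340,130:470],None,fx=2.2,fy=2.2,interpolation=cv2.INTER_CUBIC); cv2.imwrite("pics/c8.png",cr[:,:,::-1])
import pickle; pickle.dump(s,open("w8.pkl","wb"))
E
```

```text
[ 0.5926 -0.1278  0.3038] F [ 0.17 -0.5  -1.63 -0.01  0.    0.01]
[ 1.79991117e+02 -4.29012890e-02  1.77727631e+02] [ 0.59227799 -0.12764913  0.302769  ]
share to bench spot [6.42454060e-01 8.28174427e-01 6.09450003e-04]
```

View pics/c8.png

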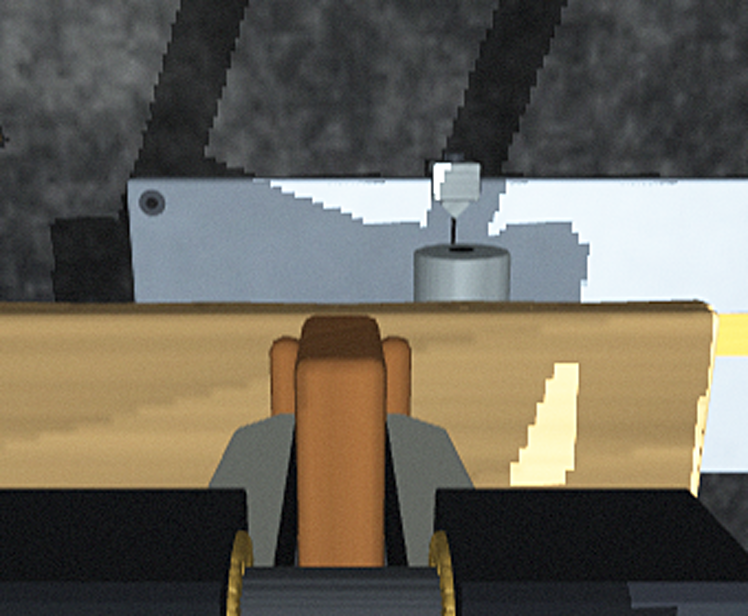

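The roller sits on the line under the clip tip, with the clip at (455,215) and the roller end at (462,250). I'll carry the board back to the free bench area in front.

Emit:
drive_tool([
  {"linear":[0.07,0.09,0],"turn":[0,0,0],"gripper":1},
  {"linear":[0.18,0.23,0],"turn":[0,0,0],"gripper":1},
  {"linear":[0.3,0.39,0],"turn":[0,0,0],"gripper":1},
  {"linear":[0.42,0.54,0],"turn":[0,0,0],"gripper":1},
  {"linear":[0.53,0.68,0],"turn":[0,0,0],"gripper":1},
  {"linear":[0.6,0.78,0],"turn":[0,0,0],"gripper":1},
  {"linear":[0.64,0.82,0],"turn":[0,0,0],"gripper":1},
  {"linear":[0.64,0.83,0],"turn":[0,0,0],"gripper":1},
])

```text
time: 24.9
tool_pos: [0.4396, 0.0869, 0.3024]
tcp_rot: [-180.0, -0.1, 177.8]
force: [0.7, -0.6, -1.3]
opening: 0.196
```

Emit:
drive_tool([
  {"linear":[0,0,0.05],"turn":[0,0,0],"gripper":1},
  {"linear":[0,0,0.15],"turn":[0,0,0],"gripper":1},
  {"linear":[0,0,0.25],"turn":[0,0,0],"gripper":1},
  {"linear":[0,0,0.32],"turn":[0,0,0],"gripper":1},
  {"linear":[0,0,0.35],"turn":[0,0,0],"gripper":1},
  {"linear":[0,0,0.355],"turn":[0,0,0],"gripper":1},
  {"linear":[0,0,0.355],"turn":[0,0,0],"gripper":1},
  {"linear":[0,0,0.355],"turn":[0,0,0],"gripper":1},
])

```text
time: 25.7
tool_pos: [0.4417, 0.0857, 0.215]
tcp_rot: [-180.0, 0.1, 177.7]
force: [-0.1, 0.6, -2.0]
opening: 0.192
```

Now the last 4 mm, slowly and by feel.

Emit:
drive_tool([
  {"linear":[0,0,0.004],"turn":[0,0,0],"gripper":1},
  {"linear":[0,0,0.008],"turn":[0,0,0],"gripper":1},
  {"linear":[0,0,0.012],"turn":[0,0,0],"gripper":1},
  {"linear":[0,0,0.015],"turn":[0,0,0],"gripper":1},
  {"linear":[0,0,0.015],"turn":[0,0,0],"gripper":1},
])

```text
time: 26.2
tool_pos: [0.441, 0.086, 0.2107]
tcp_rot: [-180.0, 0.0, 177.7]
force: [-1.2, 0.0, 0.8]
opening: 0.189
```

```bash
python3 f.py
```

```text
[0.4411 0.086  0.2107] F [ 0.38  0.03  1.06  0.04  0.14 -0.  ]
```

The board touches the bench at TCP z 0.2107, the same as at the pick. I'll open, then withdraw.

Emit:
drive_tool([
  {"linear":[0,0,0],"turn":[0,0,0],"gripper":-0.2},
  {"linear":[0,0,0],"turn":[0,0,0],"gripper":-0.2},
  {"linear":[0,0,0],"turn":[0,0,0],"gripper":-0.2},
  {"linear":[0,0,0],"turn":[0,0,0],"gripper":-0.2},
  {"linear":[0,0,0],"turn":[0,0,0],"gripper":-0.2},
  {"linear":[0,0,0],"turn":[0,0,0],"gripper":-0.2},
])

```text
time: 26.95
tool_pos: [0.441, 0.0859, 0.2105]
tcp_rot: [180.0, -0.0, 177.7]
force: [-0.3, -1.3, 0.6]
opening: 0.595
```

Emit:
drive_tool([
  {"linear":[0,0,-0.04],"turn":[0,0,0],"gripper":-0.2},
  {"linear":[0,0,-0.16],"turn":[0,0,0],"gripper":-0.2},
  {"linear":[0,0,-0.32],"turn":[0,0,0],"gripper":-0.2},
  {"linear":[0,0,-0.48],"turn":[0,0,0],"gripper":-0.2},
  {"linear":[0.2,0,-0.64],"turn":[0,0,0],"gripper":-0.2},
  {"linear":[0.3,0,-0.75],"turn":[0,0,0],"gripper":-0.2},
  {"linear":[0.3,0,-0.75],"turn":[0,0,0],"gripper":-0.2},
  {"linear":[0.3,0,-0.75],"turn":[0,0,0],"gripper":-0.2},
])

```text
time: 27.75
tool_pos: [0.3656, 0.089, 0.3996]
tcp_rot: [-180.0, 0.3, 177.7]
force: [0.1, -0.7, -0.7]
opening: 0.601
```

```bash
python3 f.py; python3 - <<'E'
from h import *
import pickle
s=snapshot("wrist"); b=snapshot("scene"); t=snapshot("top")
for q in ("spool_brass","spool_thread","tin_1","flux_pot","roller","board"): print(q,[np.round(x["location"]).tolist() for x in tip_of(q,t)][:3])
a=cv2.resize(b["image"][150:270,200:400],(600,360),interpolation=cv2.INTER_CUBIC); c=cv2.resize(s["image"],(320,240)); d=cv2.resize(t["image"][125:240,180:340],(280,240))
cv2.imwrite("pics/c9.png",np.vstack([a,np.hstack([c,d])])[:,:,::-1])
E
```

```text
[0.3664 0.0888 0.3972] F [ 0.63  0.29  0.08  0.03 -0.01 -0.01]
spool_brass []
spool_thread [[219.0, 357.0]]
tin_1 [[123.0, 187.0]]
flux_pot [[137.0, 390.0], [122.0, 189.0]]
roller [[157.0, 300.0], [211.0, 301.0]]
board [[292.0, 358.0], [212.0, 236.0]]
```

```bash
python3 - <<'E'
from h import *
for k in range(2):
    t=snapshot("top"); w=snapshot("wrist")
    for n,s in(("top",t),("wrist",w)):
        for q,z in(("roller",.03),("board",.014)):
            for o in outline_of(q,s):
                m=o["pixels"].astype(np.uint8); r=cv2.minAreaRect(max(cv2.findContours(m,0,1)[0],key=cv2.contourArea))
                print(n,q,round(o["conf"],2),np.round(at_z(s,*r[0],z)[:2],4),np.round(r[1],1),round(r[2],1))
g=cv2.cvtColor(t["image"],cv2.COLOR_RGB2GRAY).astype(float)
for v in (150,154,158,162,166): print(v,g[v,288:314].astype(int))
print("mark px from top",proj(t,[.597,-.0905,.014]))
print(get_state()["time"],get_state()["force"])
E
```

```text
top roller 0.83 [ 0.4426 -0.1048] [12.  26.9] 45.0
top roller 0.64 [ 0.5983 -0.0882] [11.4 27.3] 3.0
top board 0.83 [0.4394 0.032 ] [26.9 20.9] 3.0
wrist roller 0.61 [ 0.4372 -0.0954] [30.5 69.4] 40.9
wrist board 0.95 [0.4456 0.0873] [ 68.8 166. ] 89.5
wrist board 0.62 [ 0.2917 -0.1757] [54. 28.] 90.0
top roller 0.83 [ 0.597 -0.088] [11.3 26.4] 3.4
top roller 0.68 [ 0.4419 -0.1055] [11.3 26.9] 45.0
top roller 0.23 [ 0.5374 -0.0861] [5. 4.] 90.0
top board 0.9 [ 0.2375 -0.2502] [67.9 24. ] 55.4
top board 0.77 [0.438  0.0322] [28.9 21.9] 3.4
wrist roller 0.64 [ 0.4378 -0.0955] [29.6 69.5] 41.3
wrist board 0.83 [ 0.2918 -0.1759] [28. 56.] 0.0
wrist board 0.67 [0.4463 0.0875] [ 68. 165.] 90.0
150 [220 220 219 217 217 217 217 196 149 185 207 219 232 240 239 230 217 196
 160 161 216 216 215 215 215 215]
154 [221 220 220 219 219 219 210 167 156 195 211 222 234 239 238 226 211 189
 149 161 221 220 220 218 216 216]
158 [225 225 224 224 224 224 218 184 166 199 215 226 235 238 234 222 208 180
 145 175 223 224 223 223 221 222]
162 [222 221 220 220 221 220 197 128 174 204 217 227 234 236 231 219 199 170
 149 194 222 216 213 216 226 227]
166 [222 222 223 223 222 222 198 137 183 206 219 227 233 234 227 214 192 157
 170 220 219 220 220 219 218 219]
mark px from top [301.78966319 158.19614464]
28.95 [ 0.28475463  0.357243   -0.10792293]
```

```bash
python3 -c "
from h import *
print(sign_off(), get_state()['time'])"
```

```text
the job is handed in; nothing more can be done
the job is handed in; nothing more can be done
```

The roller is on the mark, the wooden board is back on the bench in front of the bed plate, and I handed the job in. There was no verdict.

**Stroke:** I picked the board up by its rib and pressed it on the roller by feel. One stroke of about 175 mm of board travel took the roller about 87 mm to the line. Once the roller was rolling, the averaged contact force was about 10 to 14 N, with a highest single reading near 16 N. These are wrist readings with the board's 2 N weight added back. The force was never let up until I unloaded slowly on the mark.

**Last checks:**
- **Roller:** the wrist camera put it 0.3 mm from the line before I lifted the board. The top camera afterwards put it within about 1 mm and square to the plate.
- **Board:** it was lowered until it touched the bench at the same tool height as at pickup. It lies about 155 mm in front of the plate's centre, and the gripper is clear of it.
- **Bystanders:** the thread spool, tin and flux pot show within about 3 pixels (under 10 mm) of where they started in the top view.

**Not confirmed:**
- The network did not find the brass spool in the last top view, so I could not check it. The arm never went near it.
- The top view's board outline gave only part of the board, because the arm was in the way. I used the wrist view for its position instead.
- The final composite picture could not be viewed because the 12-picture limit was reached, so the last checks were numbers only.

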